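Index the dosing arm of a titration stand to the sample beaker

ROBOT

A 6-joint arm with a two-finger parallel gripper is mounted at the origin on the work surface. World frame = base frame: x ahead of the robot, y to its left, z up, the work surface at z = 0. Lengths are in m, angles in rad, forces in N, time in s.
With the tool pointing down it reaches from about 0.425 to 0.95 m from the base axis. Payload 3.5 kg.
Tool frame: the origin (TCP) lies at the very end of the fingers, on their centre line; the grasp point (between the pads) lies behind it (ctrl.grasp_offset is the z of the grasp point in the tool frame, in m); z points along the fingers, x is the direction in which the jaws open and shut, and the axes are right-handed (so a half turn about z gives the same grasp; the last joint's range is limited). The gripper opens to 85 mm and grips with 20 to 120 N. Pads are 22 mm wide; open, the fingers measure 114 mm over their backs; the gripper's body (76 mm by 85 mm) begins 54 mm behind the grasp point. The pads swing forward as they close: fully open they stand 13 mm farther back than shut.
Start: joints at [-1.369, 0.286, 1.577, -0, 1.279, -0.15], TCP at [0.233, -0.634, 0.231] pointing down, gripper open.
Joint ranges: [-2.77, 2.77], [-0.9, 2.22], [0.21, 2.48], [-1.53, 4.67], [0.24, 2.81], [-2.84, 2.84]. Speed limits (rad/s): [2.79, 2.79, 3.14, 3.14, 3.14, 3.14].

INTERFACE

Orientations are given as a rotation vector (axis times angle).
In Python, from station import ctrl, optics gives the robot as it stands.
- The arm moves only by the tool jog_arm, never from a script. Its arguments are lists of equal length, an entry for each row: "dp": the shift along the tool's x, y, z in cm, a list of three; "dr": the turn, a rotation vector about the tool's x, y, z in degrees, a list of three; "gripper": the closure, from 0 (fully open) to 1 (shut). In form: {"dp": [[dx, dy, dz], ...], "dr": [[ax, ay, az], ...], "gripper": [gripper, ...]}. A call has 1 to 20 rows; each row is the pose to reach, as a shift and turn from the pose commanded when the call began, along the tool's axes at that moment; what a row does not reach only later rows make up. A row lasts 1/10 s, in which the tool goes at most 50 mm and 8.59 degrees, less where a joint would pass 70% of its speed; a pose out of reach is approached as far as the arm can. A call with a gripper value outside its range is refused whole. The fingers move at their own pace and stop on an object; "grip_force" is the grip in N (left out, the last holds). Time passes only in rows, so rows that repeat a pose let the fingers close. It gives the time, the measured TCP pose, the force and the opening at its end, in the units of the state.
- ctrl.get_obs(): the state, without advancing time (a new reading comes with each control period).
- optics.capture(name): name is "side" or "top"; returns the picture (480x640x3 uint8, blue, green, red); there is no depth.
- optics.calibration(name): a dict with "fx", "fy", "cx", "cy" (pixels), "eye" and "orientation" of the camera in the world. Camera axes: x right, y up, looking along -z (the intrinsics and any distortion apply to the point x, -y, -z); pixel columns grow to the right and rows downward; lengths in m; the calibration is good to about 2 mm. A picture is of the moment at which its call begins. calibration takes no time and is no camera call.
- ctrl.finish_job(): hands the job in, once; it reports no verdict.
The state is a dict: "t": time; "q": joint angles; "dq": joint speeds; "joint_torque": joint torques, N m; "tcp_pos": TCP position; "eef_rot": TCP orientation; "force": force on the tool from outside, world axes, zero at the start; "torque": the same for the moment, N m; "opening": finger opening in m.
Only numpy, scipy, OpenCV 4.12 (cv2) and the standard library are available. Lean on these libraries where they do the work, as an engineer would, in place of code of your own. Each camera call takes 0.05 s, during which the arm holds its last target.

TASK

Bring the dosing tip over the tall glass sample beaker: hook a fingertip under the pull ring of the spring index pin, lift the pin out of its hole, swing the dosing arm one hole over to the sample beaker's side (never to the rinse cup's side, nor on past the beaker), and let the pin spring fully home in that hole. Do it gently, leave both vessels and everything else on the bench where they stand, and finish clear of the stand.

Things in the scene. Friction and masses are not known exactly. Their poses are not given: they have to be found in the camera images.
- stand: White titration stand, fixed; base plate 300 x 300 x 12 mm (in its own x from 250 mm in front of the origin to 50 mm behind). Origin: on the bench, under the axis of the pivot column (steel, 26 mm thick, at the far side). Its x axis points away from the robot; at joint value 0 the dosing arm points along its -x.
- index_plate: Aluminium index plate of the stand, same origin and axes as the stand: a curved strip 40 mm wide on a 220 mm radius round the pivot axis, top 110 mm, underside 98 mm above the bench, on two thin legs under the arm's end. Five square 13 mm holes 0.42 rad (92 mm) apart, at arm angles -0.84, -0.42, 0, 0.42, 0.84.
- dosing_arm (a joint): Arm angle about the pivot axis, rad; 0 as found (pin in the middle hole), positive counter-clockwise from above: the ring stands at (-220 cos q, -220 sin q) mm in the stand frame. Grey bar 24 mm wide, top 128 mm above the bench, reaching 251 mm from the axis. Locked while the pin is in a hole; else swung by under 3 N at the ring, and stays where left.
- index_pin (a joint): Lift of the spring index pin, m: 0 home in a hole, 0.012 when its round tip is just out or rides on the plate between holes, 0.024 at the stop. Its spring pushes down with 3 N at 0 and 120 N/m more. Let down between holes it rides on the plate, and drops by itself when pushed along to a hole (pin 10 mm thick, hole 13 mm; the round tip helps it in).
- ring_centre (a point): Centre of the upright steel pull ring on the pin, 178 mm above the bench with the pin home, 220 mm from the pivot axis. 5 mm wire, 51 mm inside diameter; its hole faces along the arm. Rigid with the pin: rises and swings with it. Open from both sides: closed fingers fit through it tilted, from the robot's side or over the arm. The arm's top is 50 mm below this point.
- dosing_tip (a point): Lower end of the white dosing tip that hangs from the arm 130 mm from the pivot axis, 86 mm above the bench.
- sample_beaker: Sample beaker: tall narrow glass beaker, 38 mm across, 64 mm high, loose, standing on the stand's base (12 mm up) below one of the two holes next to the middle: 130 mm from the pivot axis at arm angle +0.42 or -0.42. Origin: centre of its underside.
- rinse_cup: Rinse cup: low wide white cup, 46 mm across, 32 mm high, loose, standing on the base on the other side. Origin: centre of its underside.
- vial: Small amber vial, 24 mm across, 50 mm high, standing on the bench; leave alone. Origin: centre of its underside.
- reagent_jar: Amber jar, 60 mm across, 85 mm high; leave alone. Origin: centre of its underside.
- buffer_bottle: White plastic bottle, 54 mm across, 120 mm high; leave alone. Origin: centre of its underside.
- spatula: Spatula 170 mm long lying flat; leave alone. Origin: middle of its underside.
- mouse: Black computer mouse, round, 62 mm across, 34 mm high; leave alone. Origin: centre of its underside.
- weigh_dish: Shallow metal dish, 64 mm across, 18 mm high; leave alone. Origin: centre of its underside.
Things that resemble listed ones, but are neither listed nor needed, are in the scene too. Leave any pink or yellow look-alike of the sample_beaker alone. Leave any blue look-alike of the rinse_cup alone.

How it is judged:
On the way, in this order (a step that is already met when the one before it is completed fails the run):
1. the index pin is lifted out of the middle hole (value of joint index_pin above 0.0105 m), for 0.1 s.
2. the dosing tip is over the sample beaker and the pin home in that hole (horizontal distance between dosing_tip and sample_beaker below 0.016 m and value of joint index_pin below 0.004 m), for 0.2 s.
At the end, for the whole second after the job is handed in: The dosing tip is within 16 mm (level) of the sample beaker's centre, the index pin is home (lift under 4 mm), the arm is still, both vessels stand upright within 12 mm and the bystanders within 20 mm of where they were (all of step 2 and velocity of joint dosing_arm between -0.02 and 0.02 rad/s and not (distance of any of sample_beaker, rinse_cup from where it was at the start of the episode above 0.012 m) and not (distance of any of vial, reagent_jar, buffer_bottle, spatula, mouse, weigh_dish from where it was at the start of the episode above 0.02 m) and angle between each of sample_beaker, rinse_cup's own z axis and vertical below 0.1 rad); the robot touches nothing.
It fails at once if the arm is swung to the rinse cup's side (tip within 35 mm of the cup's centre) (horizontal distance between dosing_tip and rinse_cup below 0.035 m).
It fails at once if the arm is swung past the beaker, more than halfway to the next hole (value of joint dosing_arm above 0.63 rad or value of joint dosing_arm below -0.63 rad).
It fails at once if a vessel is lifted, or pushed more than 12 mm (distance of any of sample_beaker, rinse_cup from where it was at the start of the episode above 0.012 m).
It fails at once if a bystander is lifted, or pushed more than 20 mm (distance of any of vial, reagent_jar, buffer_bottle, spatula, mouse, weigh_dish from where it was at the start of the episode above 0.02 m).
It fails at once if the stand or its ring is forced with more than 40 N (contact force between the fingers and stand above 40 N).
It also fails if it takes over 43 s, if anything falls off the work surface, if the arm or the gripper's body presses on something with over 40 N, if the wrist force passes 120 N, or if a joint passes its speed limit or range.

## Working session

There is one attempt and no reset: what is moved stays moved. The work goes in short steps, Python scripts to look and compute and a tool call to move; the robot and the scene stay as the last step left them, time stands still between calls to the robot, and variables do not carry over. Pictures are saved under pics/ and viewed, and the job is handed in when it is done.

Besides the shell and the picture viewer there is one more tool, called after "Request:" as name(argument=value, ...), one argument or row to a line, values as JSON. jog_arm: Moves the arm, as the interface text tells. Its arguments: {"type":"object","properties":{"dp":{"type":"array"},"dr":{"type":"array"},"gripper":{"type":"array"},"grip_force":{"type":"number"}},"required":["dp","dr","gripper"]}

```bash
mkdir -p pics; ls
python3 - <<'E'
from station import ctrl, optics
import cv2
for n in("side","top"):
    im=optics.capture(n); cv2.imwrite(f"pics/{n}0.png",im)
    print(n,optics.calibration(n))
print(ctrl.get_obs(), ctrl.grasp_offset)
E
```

```text
pics
side {'fx': 527.5212730027737, 'fy': 527.5212730027737, 'cx': 312.34338665385667, 'cy': 240.99421812152977, 'eye': array([0.18844891, 0.72315092, 0.99026934]), 'orientation': array([ 0.26103915, -1.02224919, -2.44820406])}
top {'fx': 526.023476448367, 'fy': 526.023476448367, 'cx': 321.1024260343479, 'cy': 232.8466782013866, 'eye': array([0.43387637, 0.01082372, 1.28684563]), 'orientation': array([ 0.08883383, -0.130194  , -1.54288379])}
{'t': 0.1, 'q': array([-1.36901584e+00,  2.87152819e-01,  1.57802258e+00, -1.97694964e-08,
        1.27860271e+00, -1.49993389e-01]), 'dq': array([-1.21663845e-04, -2.10239823e-03, -1.98878702e-03,  4.20806752e-05,
        7.04305831e-04,  1.48289635e-03]), 'joint_torque': array([ 9.04659792e-04, -4.07294941e+01, -2.93698132e+01, -1.70686926e-04,
        3.41335632e-03,  2.86850160e-06]), 'tcp_pos': array([ 0.2324926 , -0.63306768,  0.23003934]), 'eef_rot': array([-2.57464491e+00,  1.79759537e+00,  2.48828850e-03]), 'force': array([-1.1271278 ,  0.19505496,  0.26487105]), 'torque': array([ 0.02530209,  0.03688611, -0.03099492]), 'opening': 0.08554747462073287} -0.0187
```

View pics/side0.png

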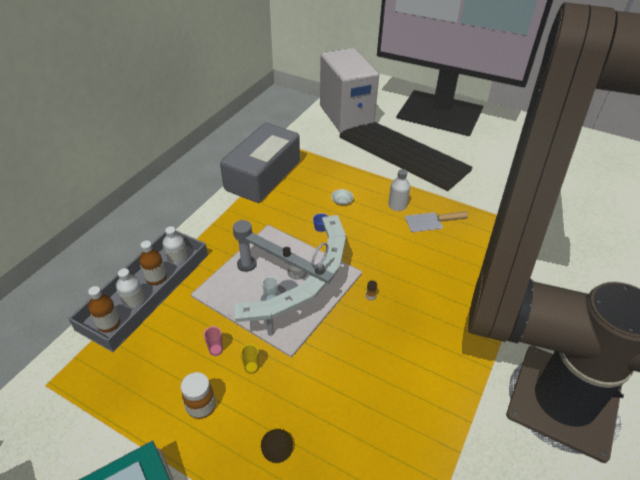

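View pics/top0.png

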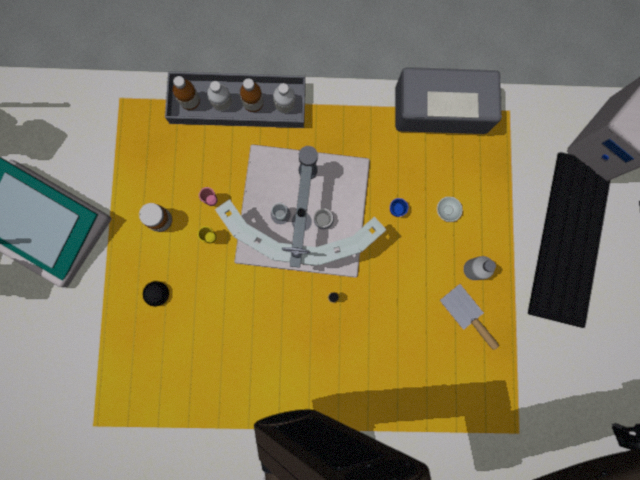

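The side view shows the stand with its pivot at (243,232) and the ring at about (320,255). In the top view the pivot is at (308,157) and the ring at about (297,250). There are two vessels on the base in the top view, at (280,213) and (323,218). The pink (208,197), yellow (207,236) and blue (399,208) ones are look-alikes. I'll enlarge both views.

Run:
```python
import cv2
a=cv2.imread('pics/top0.png')[135:285,210:400]; cv2.imwrite('pics/t1.png',cv2.resize(a,None,fx=4,fy=4,interpolation=cv2.INTER_CUBIC))
a=cv2.imread('pics/side0.png')[205:355,185:375]; cv2.imwrite('pics/s1.png',cv2.resize(a,None,fx=4,fy=4,interpolation=cv2.INTER_CUBIC))
```

```text
(no output)
```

View pics/t1.png

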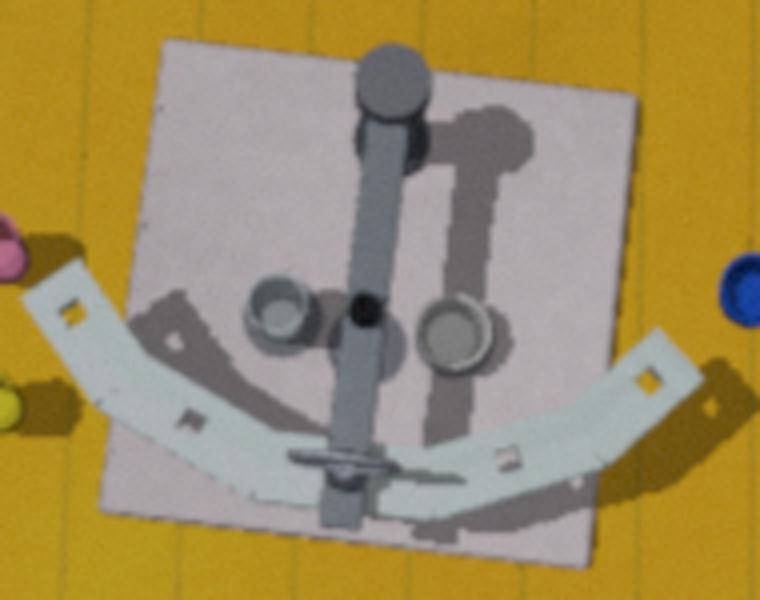

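View pics/s1.png

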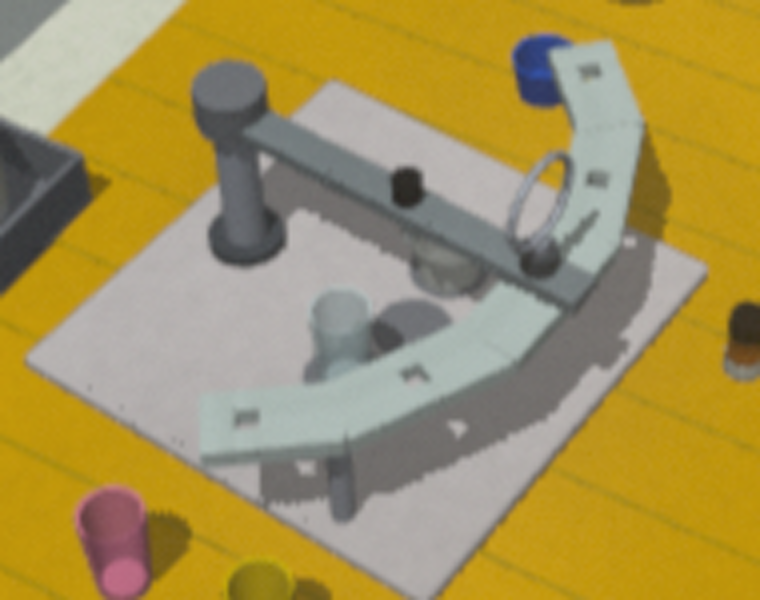

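The tall, narrow glass vessel is the sample beaker: top crop (280,312), full image (280,213), on the +y side, next to the q=-0.42 hole. The low, wide one at crop (454,335) is the rinse cup. The pink and yellow look-alikes stand off the base. Next I'll fit the stand pose.

```bash
cat > h.py <<'E'
import numpy as np, cv2
from scipy.spatial.transform import Rotation as R
from scipy.optimize import least_squares
from station import ctrl, optics
cal={n:optics.calibration(n) for n in("side","top")}
def proj(n,P):
    c=cal[n]; p=(np.atleast_2d(P)-c['eye'])@R.from_rotvec(c['orientation']).as_matrix()
    return np.c_[c['cx']+c['fx']*p[:,0]/-p[:,2], c['cy']-c['fy']*p[:,1]/-p[:,2]]
def s2w(p,P):
    P=np.atleast_2d(P).astype(float); c,s=np.cos(p[2]),np.sin(p[2])
    return np.c_[p[0]+c*P[:,0]-s*P[:,1],p[1]+s*P[:,0]+c*P[:,1],P[:,2]]
def hole(q,r=.22,z=.11): return [-r*np.cos(q),-r*np.sin(q),z]
E
python3 - <<'E'
from h import *
C=lambda x,y:[x,y,.012]
T=[(C(.05,.15),163,40),(C(.05,-.15),637,95),(C(-.25,.15),100,512),(C(-.25,-.15),588,567),(hole(-.84),72,312),(hole(-.42),191,420),(hole(.42),508,458),(hole(.84),649,380)]
S=[(C(.05,.15),27,358),(C(.05,-.15),333,80),(C(-.25,-.15),707,270),(hole(-.84),246,418),(hole(-.42),414,374),(hole(.42),597,178),(hole(.84),590,71)]
PT=np.array([a[0] for a in T]);uT=np.array([[210+a[1]/4,135+a[2]/4] for a in T])-.375
PS=np.array([a[0] for a in S]);uS=np.array([[185+a[1]/4,205+a[2]/4] for a in S])-.375
f=lambda p:np.r_[(proj('top',s2w(p,PT))-uT).ravel(),(proj('side',s2w(p,PS))-uS).ravel()]
r=least_squares(f,[.6,.05,0]);print(r.x);print(f(r.x).reshape(-1,2).round(1))
for n,P,u in(('top',PT,uT),('side',PS,uS)):
    print(n,least_squares(lambda p:(proj(n,s2w(p,P))-u).ravel(),r.x).x)
np.save('stand.npy',r.x)
ring=s2w(r.x,[-.22,0,.178]);print('ring',ring,[(proj('top',ring)-[210,135])*4,(proj('side',ring)-[185,205])*4])
for nm,q,h in(('beaker',-.42,.012+.064),('cup',.42,.044)):
  P=s2w(r.x,hole(q,.13,h));print(nm,P,(proj('top',P)-[210,135])*4)
c=np.load('stand.npy')
E
```

```text
[ 0.77114395  0.01699899 -0.09115402]
[[-0.3 -1.2]
 [ 0.3 -0.7]
 [-1.1 -0.1]
 [ 0.1  0.5]
 [ 0.2  0.3]
 [-0.1  0.7]
 [-0.1  0.5]
 [-0.3  0.2]
 [-1.4 -0.6]
 [-0.3 -1.1]
 [ 1.1 -1.6]
 [ 0.4  0.4]
 [ 0.2  0.3]
 [ 0.2  0. ]
 [-0.   0.1]]
top [ 0.77127993  0.0168786  -0.08955735]
side [ 0.77083862  0.01732637 -0.09381501]
ring [[0.55205731 0.03702512 0.178     ]] [array([[341.25106823, 460.49123455]]), array([[539.28315133, 200.78790616]])]
beaker [[0.65776048 0.08059292 0.076     ]] [[275.56750059 297.08627445]]
cup [[ 0.64810991 -0.02498465  0.044     ]] [[454.14090509 327.63400616]]
```

The fit agrees with the picture to about 1 px, and the ring comes out at (0.552, 0.037, 0.178). The beaker hole is q=-0.42. First I'll move up and over in the clear, and use the readings to learn the kinematics.

Request:
jog_arm(
  dp=[
    [0, 0, -4],
    [0, 0, -8],
    [-5, -8, -8],
    [-10, -16, -8],
    [-15, -24, -8],
    [-18, -30, -8],
    [-22, -36, -8],
    [-22, -36, -8],
    [-22, -36, -8],
    [-22, -36, -8],
    [-22, -36, -8],
  ],
  dr=[
    [0, 0, 0],
    [0, 0, 0],
    [0, 0, 0],
    [0, 0, 0],
    [0, 0, 0],
    [0, 0, 0],
    [0, 0, 0],
    [0, 0, 0],
    [0, 0, 0],
    [0, 0, 0],
    [0, 0, 0],
  ],
  gripper=[1, 1, 1, 1, 1, 1, 1, 1, 1, 1, 1],
)

```text
t: 1.2
tcp_pos: [0.4965, -0.2994, 0.3108]
eef_rot: [-2.578, 1.793, 0.001]
force: [0.3, -0.8, -0.4]
opening: -0.0001
```

```bash
cat > log.py <<'E'
from station import ctrl
import json,sys
o=ctrl.get_obs()
d=[list(map(float,o[k])) for k in('q','tcp_pos','eef_rot')]
open('kin.jsonl','a').write(json.dumps(d)+'\n')
import numpy as np
np.set_printoptions(precision=4,suppress=True)
print(o['t'],*map(np.array,d),o['force'],o['opening'])
E
python3 log.py
python3 - <<'E'
import json
open('kin.jsonl','a').write(json.dumps([[-1.36901584e+00,  2.87152819e-01,  1.57802258e+00, 0,1.27860271e+00, -1.49993389e-01],[ 0.2324926 , -0.63306768,  0.23003934],[-2.57464491e+00,  1.79759537e+00,  2.48828850e-03]])+'\n')
E
```

```text
1.2 [-0.7181  0.0263  1.725   0.0012  1.3914  0.497 ] [ 0.4965 -0.2994  0.3108] [-2.5781  1.7931  0.0014] [ 0.3367 -0.7539 -0.3527] -0.00014379905960513025
```

Request:
jog_arm(
  dp=[
    [-5, -1, 0],
    [-10, -2, 0],
    [-15, -3, 0],
    [-20, -4, 0],
    [-25, -5, 0],
    [-30, -6.5, 0],
    [-32.5, -7, 0],
    [-32.5, -7, 0],
    [-32.5, -7, 0],
    [-32.5, -7, 0],
  ],
  dr=[
    [0, 0, 6],
    [0, 0, 12],
    [0, 0, 18],
    [0, 0, 25.5],
    [0, 0, 25.5],
    [0, 0, 25.5],
    [0, 0, 25.5],
    [0, 0, 25.5],
    [0, 0, 25.5],
    [0, 0, 25.5],
  ],
  gripper=[1, 1, 1, 1, 1, 1, 1, 1, 1, 1],
)

```text
t: 2.2
tcp_pos: [0.4486, 0.0254, 0.311]
eef_rot: [2.114, -2.323, -0.0]
force: [0.3, -0.0, -0.7]
opening: -0.0003
```

```bash
python3 log.py
```

```text
2.2 [-0.1698 -0.2867  2.0056 -0.0004  1.4231  1.4953] [0.4486 0.0254 0.311 ] [ 2.114  -2.3231 -0.0001] [ 0.2876 -0.0228 -0.6932] -0.00027329255778127826
```

Request:
jog_arm(
  dp=[
    [0, 0, 0],
    [0, 0, 0],
    [0, 0, 0],
    [0, 0, 0],
    [0, 0, 0],
  ],
  dr=[
    [8, 0, 0],
    [16, 0, 0],
    [25, 0, 0],
    [25, 0, 0],
    [25, 0, 0],
  ],
  gripper=[1, 1, 1, 1, 1],
)

```text
t: 2.7
tcp_pos: [0.4483, 0.0252, 0.3114]
eef_rot: [-1.892, 2.082, -0.46]
force: [-0.7, 0.0, 0.3]
opening: -0.0002
```

```bash
python3 log.py
```

```text
2.7 [-0.1943 -0.5652  2.2347  0.048   1.0394  1.4567] [0.4483 0.0252 0.3114] [-1.892   2.0816 -0.4603] [-0.7457  0.0473  0.3113] -0.00015064831209348132
```

```bash
cat > kin.py <<'E'
import numpy as np, json
from scipy.spatial.transform import Rotation as R
from scipy.optimize import least_squares
rz=lambda a:R.from_euler('z',a); ry=lambda a:R.from_euler('y',a)
def fk(k,q):
    a,d,h,L1,o,L2,Lt,s4=k
    A=rz(q[0]); p=A.apply([a,d,h]); A=A*ry(q[1]); p=p+A.apply([0,0,L1]); A=A*ry(q[2]); p=p+A.apply([o,0,L2])
    A=A*rz(q[3])*ry(q[4]); p=p+A.apply([0,0,Lt]); A=A*rz(q[5]); return p,A
D=[json.loads(l) for l in open('kin.jsonl')]
def ff(k): return np.concatenate([np.r_[fk(k,q)[0]-p] for q,p,r in D])
def fitk(): return least_squares(lambda k:np.r_[ff(k),1e-4*(k-np.array([0,.1,.3,.4,0,.4,.2,0]))],[0,.1,.3,.4,0,.4,.2,0])
E
python3 - <<'E'
from kin import *
np.set_printoptions(precision=4,suppress=True)
s=fitk();print(s.x,ff(s.x).reshape(-1,3)*1000)
for q,p,r in D: print((R.from_rotvec(r).inv()*fk(s.x,q)[1]).as_rotvec())
E
```

```text
[0.     0.1009 0.2403 0.443  0.0206 0.5725 0.2493 0.    ] [[-0.  0. -0.]
 [ 0. -0.  0.]
 [ 0. -0. -0.]
 [ 0. -0. -0.]]
[ 0.      0.     -3.1416]
[ 0.      0.     -3.1416]
[-0.     -0.     -3.1416]
[-0.     -0.      3.1416]
```

```bash
cat > plan.py <<'E'
from kin import *
np.set_printoptions(precision=4,suppress=True)
K=fitk().x; st=np.load('stand.npy')
lo=np.array([-2.77,-.9,.21,-1.53,.24,-2.84]);hi=np.array([2.77,2.22,2.48,4.67,2.81,2.84])
def pose(qa,fwd,zc,tilt):
    """TCP: fwd = m beyond ring plane along arm (towards pivot); zc= height of finger centreline at ring plane; tilt=deg from vertical"""
    hd=st[2]+qa; f=np.array([np.cos(hd),np.sin(hd),0]); t=np.radians(tilt)
    ring=np.array([st[0],st[1],0])-.22*f
    z=np.sin(t)*f-np.cos(t)*np.array([0,0,1]); x=np.array([f[1],-f[0],0])
    p=ring+f*fwd+[0,0,zc-fwd/np.tan(t)]
    return p,R.from_matrix(np.c_[x,np.cross(z,x),z])
def ik(p,Rm,q0):
    Z=rz(np.pi)
    def e(q):
        a,B=fk(K,q); return np.r_[(a-p)*10,(Rm.inv()*B*Z).as_rotvec()]
    s=least_squares(e,np.clip(q0,lo+1e-3,hi-1e-3),bounds=(lo,hi)); return s.x,np.abs(s.fun).max()
E
python3 - <<'E'
from plan import *
q0=np.array(D[-1][0])
for tilt in(40,45,50,55,60):
  q=q0
  for n,a in(('pre',(0,-.04,.178)),('in',(0,.015,.178)),('lift',(0,.015,.21)),('sw',(-.42,.015,.21)),('dn',(-.42,.015,.178)),('out',(-.42,-.05,.178))):
    q,e=ik(*pose(*a,tilt),q); print(tilt,n,q,round(e,5))
E
```

```text
40 pre [-0.1312 -0.4275  2.3694  0.0534  0.5026  1.4933] 0.0
40 in [-0.1256 -0.1657  2.3062  0.0741  0.3041  1.4737] 0.0
40 lift [-0.1256 -0.2193  2.2841  0.0598  0.3796  1.4888] 0.0
40 sw [ 0.202  -0.012   2.0983 -0.778   0.6425  2.8239] 0.0
40 dn [ 0.1921  0.0315  2.1133 -0.7909  0.5934  2.84  ] 0.02256
40 out [ 0.2987 -0.16    2.1447 -0.7272  0.7757  2.8142] 0.0
45 pre [-0.1331 -0.4468  2.4246  0.0801  0.38    1.4667] 0.0
45 in [-0.1308 -0.1839  2.3339  0.1405  0.24    1.4053] 0.03097
45 lift [-0.1271 -0.2439  2.3276  0.094   0.2739  1.4548] 0.0
45 sw [ 0.2014 -0.0282  2.1187 -0.8285  0.6088  2.84  ] 0.05208
45 dn [ 0.1885  0.0149  2.1315 -0.8266  0.5608  2.84  ] 0.0828
45 out [ 0.2986 -0.164   2.1768 -0.7871  0.7221  2.84  ] 0.05167
50 pre [-0.1351 -0.459   2.476   0.1341  0.2546  1.4128] 0.0
50 in [-0.1685 -0.2023  2.3531  0.5007  0.24    1.0245] 0.08842
50 lift [-0.1385 -0.2592  2.3458  0.2115  0.24    1.3324] 0.05147
50 sw [ 0.1975 -0.0442  2.1371 -0.865   0.5754  2.84  ] 0.11178
50 dn [ 0.1842 -0.0004  2.1487 -0.8614  0.5291  2.84  ] 0.14485
50 out [ 0.2922 -0.1706  2.2044 -0.826   0.6708  2.84  ] 0.11526
55 pre [-0.1393 -0.4504  2.48    0.1803  0.24    1.3645] 0.08342
55 in [-0.1941 -0.1973  2.4679  2.3462  0.24   -0.8385] 0.08706
55 lift [-0.2062 -0.2833  2.3928  0.9557  0.24    0.5533] 0.1055
55 sw [ 0.1928 -0.0592  2.1544 -0.9006  0.5431  2.84  ] 0.17316
55 dn [ 0.1792 -0.0147  2.1648 -0.8952  0.4985  2.84  ] 0.20846
55 out [ 0.2849 -0.1774  2.2294 -0.8634  0.623   2.84  ] 0.18061
60 pre [-0.1504 -0.4416  2.48    0.2786  0.24    1.26  ] 0.17341
60 in [-0.1373 -0.1856  2.4734  2.9388  0.24   -1.3949] 0.04241
60 lift [-0.1674 -0.2577  2.48    2.6453  0.24   -1.1171] 0.08658
60 sw [ 0.2822  0.0066  2.2243  4.67    0.6642 -2.6558] 0.04293
60 dn [ 0.2833  0.0661  2.2174  4.67    0.6663 -2.6228] 0.00673
60 out [ 0.3945 -0.0762  2.3122  4.67    0.7506 -2.6024] 0.08013
```

Run:
```python
from plan import *
q0=np.array(D[1][0])
for flip in(0,1):
 for tilt in(-40,-50):
  q=np.array([-.05,.1,1.9,0,2.,1.55 if not flip else -1.6])
  for n,a in(('hi',(0,.06,.23)),('pre',(0,.04,.178)),('in',(0,-.015,.178)),('lift',(0,-.015,.202)),('sw',(-.42,-.015,.202)),('dn',(-.42,-.015,.178)),('out',(-.42,.05,.178))):
    p,A=pose(*a,tilt)
    q,e=ik(p,A*rz(np.pi*flip),q); print(flip,tilt,n,p,q,round(e,5))
```

```text
0 -40 hi [0.6118 0.0316 0.3015] [-0.1091  0.4914  1.2874 -0.0131  2.0608  1.5508] 0.0
0 -40 pre [0.5919 0.0334 0.2257] [-0.1096  0.501   1.4133 -0.0127  1.9253  1.5523] 0.0
0 -40 in [0.5371 0.0384 0.1601] [-0.1111  0.4538  1.6066 -0.0131  1.7793  1.5528] 0.0
0 -40 lift [0.5371 0.0384 0.1841] [-0.1111  0.4274  1.5949 -0.0132  1.8173  1.5523] 0.0
0 -40 sw [0.5662 0.132  0.1841] [-0.0673  0.4494  1.5648  0.2853  1.7678  1.9775] 0.0
0 -40 dn [0.5662 0.132  0.1601] [-0.0673  0.4753  1.5764  0.2834  1.7318  1.9668] 0.0
0 -40 out [0.6229 0.1002 0.2376] [-0.1041  0.5155  1.3707  0.2723  1.9002  1.9799] 0.0
0 -50 hi [0.6118 0.0316 0.2803] [-0.1084  0.5935  1.2371 -0.0162  2.1836  1.5504] 0.0
0 -50 pre [0.5919 0.0334 0.2116] [-0.1089  0.6057  1.3474 -0.0154  2.061   1.5521] 0.0
0 -50 in [0.5371 0.0384 0.1654] [-0.1102  0.5429  1.5307 -0.0157  1.9405  1.5529] 0.0
0 -50 lift [0.5371 0.0384 0.1894] [-0.1102  0.5159  1.5215 -0.0159  1.9767  1.5522] 0.0
0 -50 sw [0.5662 0.132  0.1894] [-0.0854  0.5283  1.5038  0.3429  1.9163  1.9748] 0.0
0 -50 dn [0.5662 0.132  0.1654] [-0.0854  0.555   1.513   0.3
[... 623 characters left out ...]
48] 0.0
1 -40 out [0.6229 0.1002 0.2376] [-0.1041  0.5155  1.3707  0.2723  1.9002 -1.1617] 0.0
1 -50 hi [0.6118 0.0316 0.2803] [-0.1084  0.5935  1.2371 -0.0162  2.1836 -1.5912] 0.0
1 -50 pre [0.5919 0.0334 0.2116] [-0.1089  0.6057  1.3474 -0.0154  2.061  -1.5895] 0.0
1 -50 in [0.5371 0.0384 0.1654] [-0.1102  0.5429  1.5307 -0.0157  1.9405 -1.5887] 0.0
1 -50 lift [0.5371 0.0384 0.1894] [-0.1102  0.5159  1.5215 -0.0159  1.9767 -1.5894] 0.0
1 -50 sw [0.5662 0.132  0.1894] [-0.0854  0.5283  1.5038  0.3429  1.9163 -1.1668] 0.0
1 -50 dn [0.5662 0.132  0.1654] [-0.0854  0.555   1.513   0.3388  1.8824 -1.1795] 0.0
1 -50 out [0.6229 0.1002 0.22  ] [-0.1196  0.6134  1.32    0.3305  2.0198 -1.1636] 0.0
```

```bash
cat > to.py <<'E'
from plan import *
from station import ctrl
def rel(goal, base=None):
    if base is None:
        o=ctrl.get_obs(); base=(o['tcp_pos'],R.from_rotvec(o['eef_rot']))
    p0,A0=base
    return A0.inv().apply(goal[0]-p0)*100, np.degrees((A0.inv()*goal[1]).as_rotvec())
E
python3 - <<'E'
from to import *
a=pose(0,.06,.24,-50); print(a[0],*rel(a))
b=pose(0,.06-.045*0,.0,-50)
E
```

```text
[0.6118 0.0316 0.2903] [ -2.1964 -13.8206   8.7457] [-74.9273   0.0439  -0.2595]
```

Request:
jog_arm(
  dp=[
    [-0.3, -1.5, 1],
    [-0.5, -3, 2],
    [-0.7, -4.6, 2.9],
    [-1, -6.2, 3.9],
    [-1.2, -7.7, 4.9],
    [-1.5, -9.2, 5.8],
    [-1.7, -10.7, 6.8],
    [-2, -12.3, 7.8],
    [-2.2, -13.8, 8.7],
    [-2.2, -13.8, 8.7],
    [-2.2, -13.8, 8.7],
    [-2.2, -13.8, 8.7],
  ],
  dr=[
    [-8, 0, 0],
    [-16, 0, 0],
    [-24, 0, 0],
    [-32, 0, 0],
    [-40, 0, 0],
    [-48, 0, 0],
    [-56, 0, 0],
    [-64, 0, 0],
    [-72, 0, -0.2],
    [-74.9, 0, -0.3],
    [-74.9, 0, -0.3],
    [-74.9, 0, -0.3],
  ],
  gripper=[1, 1, 1, 1, 1, 1, 1, 1, 1, 1, 1, 1],
)

```text
t: 3.9
tcp_pos: [0.6127, 0.0324, 0.29]
eef_rot: [1.637, -1.789, -0.834]
force: [-0.3, -0.2, 0.4]
opening: -0.0005
```

```bash
python3 log.py
python3 - <<'E'
from to import *
for a in((0,.045,.178),(0,-.015,.178)):
  g=pose(*a,-50); print(g[0],*rel(g))
from station import optics
import cv2
im=optics.capture('side'); cv2.imwrite('pics/s2.png',cv2.resize(im[130:370,160:480],None,fx=2.4,fy=2.4,interpolation=cv2.INTER_CUBIC))
E
```

```text
3.9 [-0.107   0.5885  1.2263 -0.0161  2.198   1.5493] [0.6127 0.0324 0.29  ] [ 1.6371 -1.7894 -0.8338] [-0.2749 -0.2245  0.3605] -0.00045770769832772346
[0.5969 0.0329 0.2158] [ 0.0945 -4.6597  5.9875] [-0.0771 -0.0522  0.1067]
[0.5371 0.0384 0.1654] [ 0.0874 -4.6492 13.8199] [-0.0771 -0.0522  0.1067]
```

View pics/s2.png

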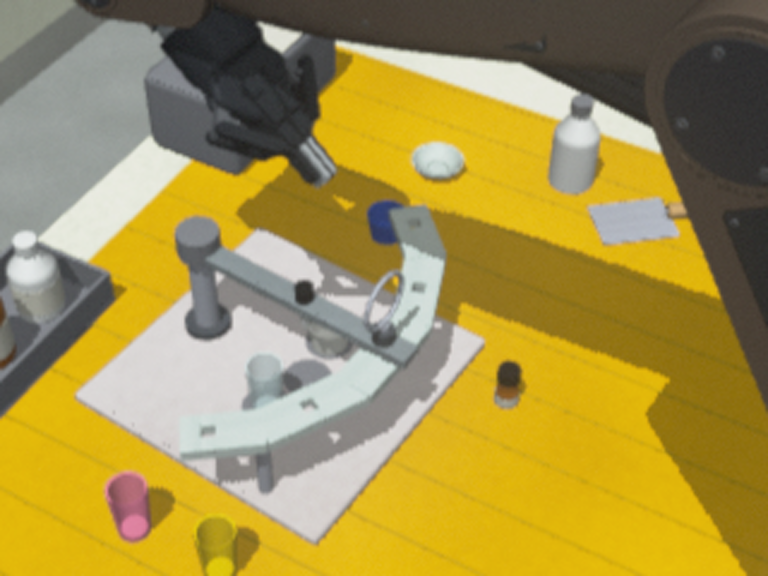

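The fingers are shut behind the ring and clear. The ring shows at crop (384,298). I'll go down to the pre-insert pose behind it.

Request:
jog_arm(
  dp=[
    [0.1, -2, 2],
    [0.1, -3.5, 4.5],
    [0.1, -4.6, 6],
    [0.1, -4.6, 7],
    [0.1, -4.6, 7],
    [0.1, -4.6, 7],
  ],
  dr=[
    [0, 0, 0],
    [0, 0, 0],
    [0, 0, 0.1],
    [0, 0, 0.1],
    [0, 0, 0.1],
    [0, 0, 0.1],
  ],
  gripper=[1, 1, 1, 1, 1, 1],
)

```text
t: 4.55
tcp_pos: [0.5883, 0.0341, 0.2128]
eef_rot: [1.638, -1.793, -0.83]
force: [-0.2, -0.7, 0.4]
opening: 0.0001
```

```bash
python3 log.py
python3 - <<'E'
from to import *
for a in((0,-.015,.178),):
  g=pose(*a,-50); print(g[0],*rel(g))
from station import optics
import cv2
im=optics.capture('side'); cv2.imwrite('pics/s3.png',cv2.resize(im[190:310,220:380],None,fx=4.5,fy=4.5,interpolation=cv2.INTER_CUBIC))
im=optics.capture('top'); cv2.imwrite('pics/t3.png',cv2.resize(im[150:300,200:400],None,fx=4,fy=4,interpolation=cv2.INTER_CUBIC))
E
```

```text
4.55 [-0.108   0.5942  1.36   -0.0161  2.0546  1.5517] [0.5883 0.0341 0.2128] [ 1.6385 -1.7926 -0.8297] [-0.2309 -0.7318  0.4295] 0.00014894199298780874
[0.5371 0.0384 0.1654] [ 0.0311 -0.2962  6.9817] [-0.3058 -0.0807  0.0398]
```

View pics/s3.png

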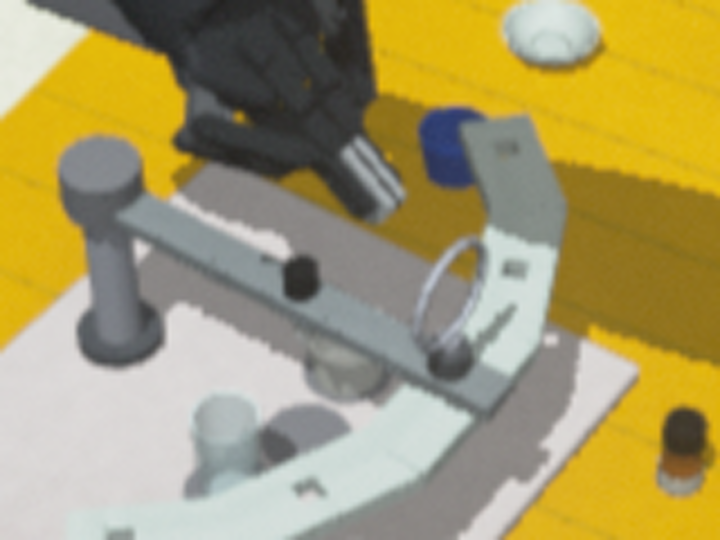

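View pics/t3.png

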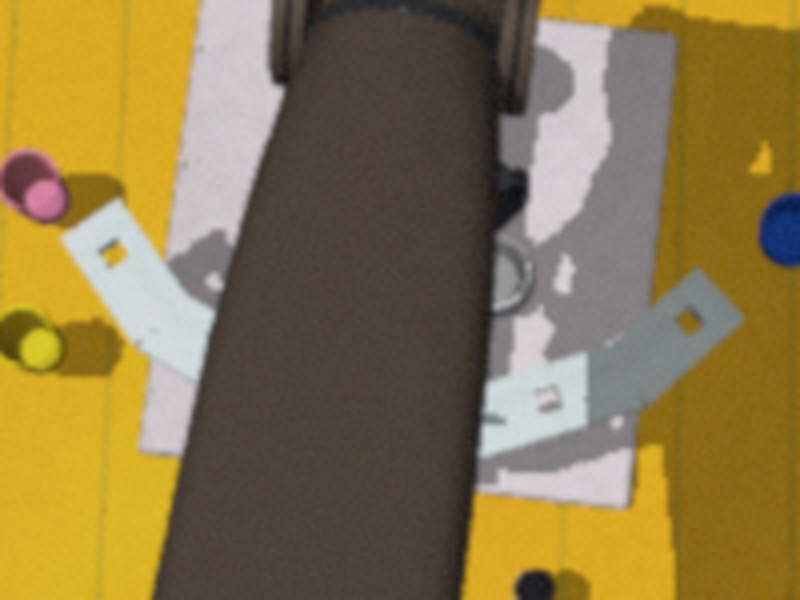

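The side view shows the fingertip at crop (385,208), behind the ring at crop (452,290), on line to enter it. The top view is blocked by the forearm. Inserting slowly.

Request:
jog_arm(
  dp=[
    [0, -0.3, 1],
    [0, -0.3, 2],
    [0, -0.3, 3],
    [0, -0.3, 4],
    [0, -0.3, 4.8],
    [0, -0.3, 5.6],
    [0, -0.3, 6.3],
    [0, -0.3, 7],
    [0, -0.3, 7],
    [0, -0.3, 7],
  ],
  dr=[
    [0, 0, 0],
    [-0.3, 0, 0],
    [-0.3, 0, 0],
    [-0.3, 0, 0],
    [-0.3, 0, 0],
    [-0.3, 0, 0],
    [-0.3, 0, 0],
    [-0.3, 0, 0],
    [-0.3, 0, 0],
    [-0.3, 0, 0],
  ],
  gripper=[1, 1, 1, 1, 1, 1, 1, 1, 1, 1],
)

```text
t: 5.65
tcp_pos: [0.5364, 0.0388, 0.1632]
eef_rot: [1.633, -1.787, -0.836]
force: [-0.4, 0.1, 0.3]
opening: 0.0001
```

```bash
python3 log.py
python3 - <<'E'
from to import *
from h import proj
o=ctrl.get_obs();print('tip px',(proj('side',o['tcp_pos'])-[220,190])*4.5)
for a in((0,-.015,.184),(0,-.015,.201),):
  g=pose(*a,-50); print(g[0],*rel(g))
from station import optics
import cv2
im=optics.capture('side'); cv2.imwrite('pics/s4.png',cv2.resize(im[190:310,220:380],None,fx=4.5,fy=4.5,interpolation=cv2.INTER_CUBIC))
E
```

```text
5.65 [-0.1094  0.5459  1.5321 -0.0165  1.9394  1.5525] [0.5364 0.0388 0.1632] [ 1.633  -1.7867 -0.8364] [-0.3935  0.105   0.3313] 0.00010038479286277723
tip px [[475.8219 329.0149]]
[0.5371 0.0384 0.1714] [ 0.0304  0.5806 -0.5816] [ 0.1889 -0.0787  0.0399]
[0.5371 0.0384 0.1884] [ 0.031   1.8865 -1.6701] [ 0.1889 -0.0787  0.0399]
```

View pics/s4.png

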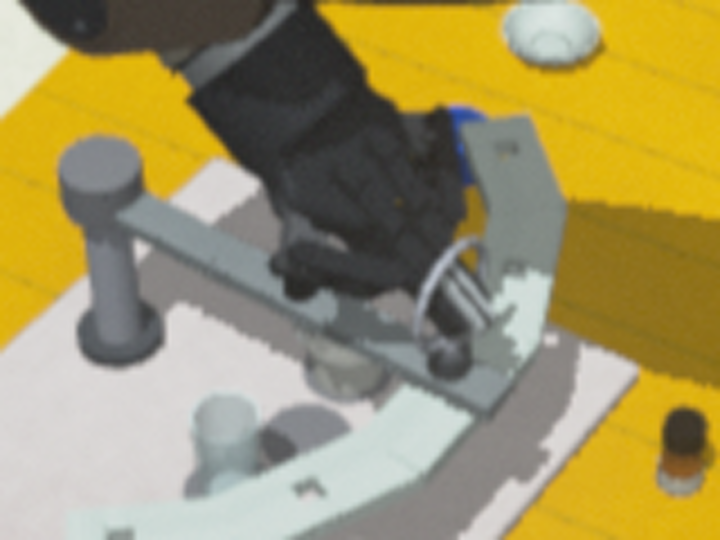

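The fingers are through the ring, with tip at crop (476,329) and force about 0. Lifting in steps.

Request:
jog_arm(
  dp=[
    [0, 0.2, -0.2],
    [0, 0.4, -0.4],
    [0, 0.6, -0.6],
    [0, 0.8, -0.75],
    [0, 1.0, -0.9],
    [0, 1.2, -1.05],
    [0, 1.2, -1.05],
  ],
  dr=[
    [0, 0, 0],
    [0, 0, 0],
    [0, 0, 0],
    [0, 0, 0],
    [0, 0, 0],
    [0, 0, 0],
    [0, 0, 0],
  ],
  gripper=[1, 1, 1, 1, 1, 1, 1],
)

```text
t: 6.4
tcp_pos: [0.5371, 0.0387, 0.1789]
eef_rot: [1.634, -1.788, -0.835]
force: [2.4, 0.2, -4.4]
opening: 0.0004
```

Request:
jog_arm(
  dp=[
    [0, 0.2, -0.15],
    [0, 0.4, -0.3],
    [0, 0.6, -0.5],
    [0, 0.7, -0.6],
    [0, 0.7, -0.6],
  ],
  dr=[
    [0, 0, 0],
    [0, 0, 0],
    [0, 0, 0],
    [0, 0, 0],
    [0, 0, 0],
  ],
  gripper=[1, 1, 1, 1, 1],
)

```text
t: 6.9
tcp_pos: [0.537, 0.0387, 0.1883]
eef_rot: [1.633, -1.787, -0.836]
force: [3.5, -0.4, -5.1]
opening: 0.0
```

```bash
python3 log.py
python3 - <<'E'
from to import *
from h import proj,s2w
print('ring centre home/+12/+17 px',[(proj('side',s2w(st,[-.22,0,z]))-[220,190])*4.5 for z in(.178+.028,.19+.028,.195+.028)])
from station import optics
import cv2
im=optics.capture('side'); cv2.imwrite('pics/s5.png',cv2.resize(im[190:310,220:380],None,fx=4.5,fy=4.5,interpolation=cv2.INTER_CUBIC))
E
```

```text
6.9 [-0.1093  0.5184  1.5212 -0.0167  1.9773  1.5518] [0.537  0.0387 0.1883] [ 1.6333 -1.787  -0.836 ] [ 3.5228 -0.4119 -5.1129] 2.065440660859318e-05
ring centre home/+12/+17 px [array([[450.1414, 251.7596]]), array([[450.558 , 233.4606]]), array([[450.7336, 225.7524]])]
```

View pics/s5.png

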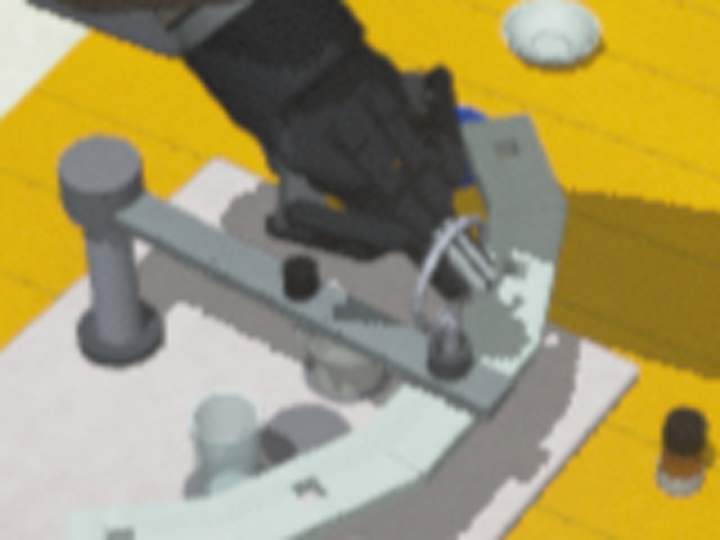

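The vertical force of 5.1 N means a lift of about 17 mm, and the ring top moved from row 238 to 215 (about 15 mm), so the pin is out. Next: the swing waypoints about the pivot.

Run:
```python
from to import *
o=ctrl.get_obs(); p,A=o['tcp_pos'],R.from_rotvec(o['eef_rot'])
c=np.array([st[0],st[1],0])
for i in range(1,15):
    w=rz(-.03*i); d,r=rel((c+w.apply(p-c),w*A),(p,A)); print(list(d.round(2)),list(r.round(1)))
```

```text
[np.float64(-0.71), np.float64(-0.01), np.float64(-0.01)] [np.float64(-0.0), np.float64(-1.3), np.float64(1.1)]
[np.float64(-1.41), np.float64(-0.03), np.float64(-0.04)] [np.float64(-0.0), np.float64(-2.6), np.float64(2.2)]
[np.float64(-2.11), np.float64(-0.06), np.float64(-0.08)] [np.float64(-0.0), np.float64(-4.0), np.float64(3.3)]
[np.float64(-2.81), np.float64(-0.11), np.float64(-0.14)] [np.float64(-0.0), np.float64(-5.3), np.float64(4.4)]
[np.float64(-3.51), np.float64(-0.17), np.float64(-0.21)] [np.float64(-0.0), np.float64(-6.6), np.float64(5.5)]
[np.float64(-4.21), np.float64(-0.25), np.float64(-0.3)] [np.float64(-0.0), np.float64(-7.9), np.float64(6.6)]
[np.float64(-4.9), np.float64(-0.34), np.float64(-0.41)] [np.float64(-0.0), np.float64(-9.2), np.float64(7.7)]
[np.float64(-5.59), np.float64(-0.44), np.float64(-0.53)] [np.float64(-0.0), np.float64(-10.6), np.float64(8.8)]
[np.float64(-6.27), np.float64(-0.56), np.float64(-0.67)] [np.float64(-0.0), np.float64(-11.9), np.float64(9.9)]
[np.float64(-6.95), np.float64(-0.68), np.float64(-0.82)] [np.float64(-0.0), np.float64(-13.2), np.float64(11.0)]
[np.float64(-7.62), np.float64(-0.82), np.float64(-0.99)] [np.float64(-0.0), np.float64(-14.5), np.float64(12.1)]
[np.float64(-8.28), np.float64(-0.98), np.float64(-1.18)] [np.float64(-0.0), np.float64(-15.8), np.float64(13.2)]
[np.float64(-8.94), np.float64(-1.15), np.float64(-1.38)] [np.float64(-0.0), np.float64(-17.2), np.float64(14.3)]
[np.float64(-9.58), np.float64(-1.32), np.float64(-1.59)] [np.float64(-0.0), np.float64(-18.5), np.float64(15.4)]
```

Request:
jog_arm(
  dp=[
    [-0.35, 0, 0],
    [-0.71, 0, 0],
    [-1.06, 0, 0],
    [-1.41, -0.03, -0.04],
    [-1.76, -0.04, -0.06],
    [-2.11, -0.06, -0.08],
    [-2.81, -0.11, -0.14],
    [-3.51, -0.17, -0.21],
    [-4.21, -0.25, -0.3],
    [-4.21, -0.25, -0.3],
  ],
  dr=[
    [0, -0.65, 0.55],
    [0, -1.3, 1.1],
    [0, -2, 1.6],
    [0, -2.6, 2.2],
    [0, -3.3, 2.7],
    [0, -4, 3.3],
    [0, -5.3, 4.4],
    [0, -6.6, 5.5],
    [0, -7.9, 6.6],
    [0, -7.9, 6.6],
  ],
  gripper=[1, 1, 1, 1, 1, 1, 1, 1, 1, 1],
)

```text
t: 7.95
tcp_pos: [0.5446, 0.0806, 0.1882]
eef_rot: [1.487, -1.955, -0.915]
force: [4.9, -1.0, -5.6]
opening: -0.0001
```

```bash
python3 log.py
cat > an.py <<'E'
from to import *
o=ctrl.get_obs(); p,A=o['tcp_pos'],R.from_rotvec(o['eef_rot'])
c=np.array([st[0],st[1],0])
v=c-p; print('finger angle',np.arctan2(v[1],v[0])-st[2],'radius',np.hypot(*v[:2]), 'heading err', np.arctan2(*(-A.apply([0,0,1]))[[1,0]])-np.arctan2(v[1],v[0]))
E
python3 an.py
python3 - <<'E'
import sys; sys.path.insert(0,'.')
from an import *
cur=np.arctan2(v[1],v[0])-st[2]
for q in(-.24,-.28,-.32,-.36,-.39,-.42):
    w=rz(q-cur); d,r=rel((c+w.apply(p-c),w*A),(p,A)); print(q,d.round(2),r.round(1))
from station import optics
import cv2
im=optics.capture('side'); cv2.imwrite('pics/s6.png',cv2.resize(im[190:310,220:380],None,fx=4.5,fy=4.5,interpolation=cv2.INTER_CUBIC))
E
```

```text
7.95 [-0.0981  0.5223  1.516   0.1427  1.9683  1.7374] [0.5446 0.0806 0.1882] [ 1.4874 -1.9555 -0.9153] [ 4.8572 -0.9917 -5.5944] -0.00011352714085173685
finger angle -0.1826724434126203 radius 0.23528449860465772 heading err 0.004157214877644144
finger angle -0.1826724434126203 radius 0.23528449860465772 heading err 0.004157214877644144
-0.24 [-1.35 -0.03 -0.03] [-0.  -2.5  2.1]
-0.28 [-2.29 -0.08 -0.09] [-0.  -4.3  3.6]
-0.32 [-3.22 -0.15 -0.18] [-0. -6.  5.]
-0.36 [-4.15 -0.24 -0.3 ] [-0.  -7.8  6.5]
-0.39 [-4.84 -0.33 -0.4 ] [-0.  -9.1  7.6]
-0.42 [-5.53 -0.43 -0.52] [ -0.  -10.4   8.7]
```

View pics/s6.png

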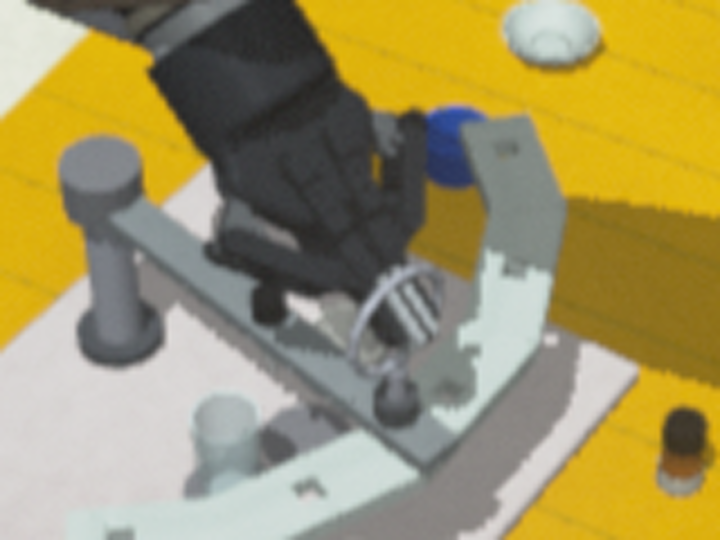

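The arm swings toward the beaker with the ring still hooked (crop 397,315) and forces are low. Continuing to -0.42.

Request:
jog_arm(
  dp=[
    [-0.7, 0, 0],
    [-1.35, -0.03, -0.03],
    [-2.29, -0.08, -0.09],
    [-3.22, -0.15, -0.18],
    [-3.7, -0.2, -0.24],
    [-4.15, -0.24, -0.3],
    [-4.5, -0.28, -0.35],
    [-4.84, -0.33, -0.4],
    [-5.2, -0.38, -0.46],
    [-5.5, -0.43, -0.52],
    [-5.5, -0.43, -0.52],
  ],
  dr=[
    [0, -1.3, 1],
    [0, -2.5, 2.1],
    [0, -4.3, 3.6],
    [0, -6, 5],
    [0, -6.9, 5.8],
    [0, -7.8, 6.5],
    [0, -8.4, 7.1],
    [0, -9.1, 7.6],
    [0, -9.8, 8.2],
    [0, -10.4, 8.7],
    [0, -10.4, 8.7],
  ],
  gripper=[1, 1, 1, 1, 1, 1, 1, 1, 1, 1, 1],
)

```text
t: 9.1
tcp_pos: [0.5657, 0.1318, 0.1883]
eef_rot: [1.274, -2.164, -1.013]
force: [3.3, -1.6, -5.4]
opening: 0.0002
```

```bash
python3 log.py; python3 an.py
python3 - <<'E'
from to import *
from h import proj,hole,s2w
for q in(-.36,-.4,-.42,-.44): print(q,(proj('side',s2w(st,[hole(q,.22,.128),hole(q,.13,.128),hole(q,.22,.223)]))-[220,190])*4.5)
from station import optics
import cv2
im=optics.capture('side'); cv2.imwrite('pics/s7.png',cv2.resize(im[190:310,220:380],None,fx=4.5,fy=4.5,interpolation=cv2.INTER_CUBIC))
E
```

```text
9.1 [-0.0847  0.5313  1.503   0.3407  1.9186  1.9712] [0.5657 0.1318 0.1883] [ 1.2736 -2.1637 -1.013 ] [ 3.2999 -1.5523 -5.3945] 0.0002122272446580463
finger angle -0.41861044907597167 radius 0.23532539976660236 heading err 0.0037409490459063832
-0.36 [[330.5664 451.7717]
 [230.4714 335.8005]
 [326.3956 313.6604]]
-0.4 [[314.6926 459.6947]
 [221.3464 340.0627]
 [309.4949 321.63  ]]
-0.42 [[306.5737 463.4911]
 [216.6939 342.1008]
 [300.8488 325.4496]]
-0.44 [[298.3385 467.174 ]
 [211.9841 344.0753]
 [292.0777 329.1555]]
```

View pics/s7.png

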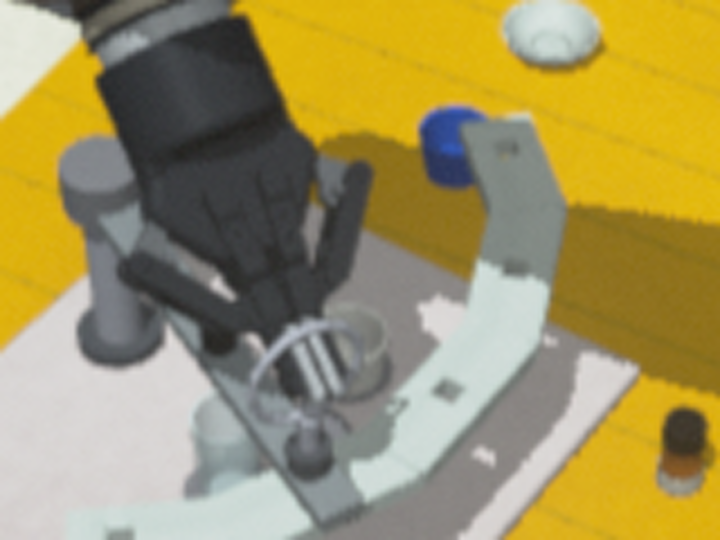

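The boss is at crop (310,455) and the ring top at (307,325), which gives q of about -0.415. Lowering slowly.

Request:
jog_arm(
  dp=[
    [0, -0.15, 0.13],
    [0, -0.3, 0.26],
    [0, -0.46, 0.38],
    [0, -0.6, 0.5],
    [0, -0.77, 0.64],
    [0, -0.92, 0.77],
    [0, -1.07, 0.9],
    [0, -1.22, 1.03],
    [0, -1.4, 1.16],
    [0, -1.53, 1.29],
    [0, -1.7, 1.42],
    [0, -1.76, 1.48],
    [0, -1.76, 1.48],
  ],
  dr=[
    [0, 0, 0],
    [0, 0, 0],
    [0, 0, 0],
    [0, 0, 0],
    [0, 0, 0],
    [0, 0, 0],
    [0, 0, 0],
    [0, 0, 0],
    [0, 0, 0],
    [0, 0, 0],
    [0, 0, 0],
    [0, 0, 0],
    [0, 0, 0],
  ],
  gripper=[1, 1, 1, 1, 1, 1, 1, 1, 1, 1, 1, 1, 1],
)

```text
t: 10.45
tcp_pos: [0.5654, 0.1317, 0.1652]
eef_rot: [1.274, -2.163, -1.013]
force: [-0.0, -1.1, -0.6]
opening: -0.0002
```

```bash
python3 log.py; python3 an.py
python3 - <<'E'
from to import *
from h import proj,hole,s2w
print([(proj('side',s2w(st,hole(-.42,.22,z)))-[220,190])*4.5 for z in (.206,.218)])
from station import optics
import cv2
im=optics.capture('side'); cv2.imwrite('pics/s8.png',cv2.resize(im[190:310,220:380],None,fx=4.5,fy=4.5,interpolation=cv2.INTER_CUBIC))
E
```

```text
10.45 [-0.0847  0.5567  1.5123  0.3361  1.8867  1.9587] [0.5654 0.1317 0.1652] [ 1.2736 -2.1625 -1.0128] [-0.0168 -1.081  -0.6357] -0.0001996396251820199
finger angle -0.41727329153366666 radius 0.23556752108948215 heading err 0.0035546458231855427
[array([[301.9264, 351.4334]]), array([[301.1683, 333.1534]])]
```

View pics/s8.png

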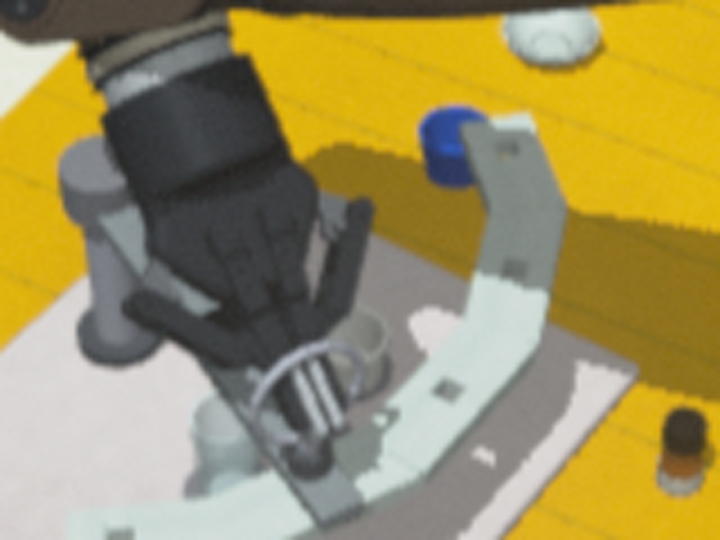

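The ring dropped from row 322 to 343, about 14 mm, so the pin is in the hole rather than riding at 12 mm, and the force is gone. Withdrawing along the finger axis.

Request:
jog_arm(
  dp=[
    [0, 0, -0.7],
    [0, 0, -1.5],
    [0, 0, -2.5],
    [0, 0, -3.5],
    [0, 0, -4.5],
    [0, 0, -6],
    [0, 0, -8],
    [0, 0, -8],
  ],
  dr=[
    [0, 0, 0],
    [0, 0, 0],
    [0, 0, 0],
    [0, 0, 0],
    [0, 0, 0],
    [0, 0, 0],
    [0, 0, 0],
    [0, 0, 0],
  ],
  gripper=[1, 1, 1, 1, 1, 1, 1, 1],
)

```text
t: 11.3
tcp_pos: [0.6216, 0.1007, 0.2188]
eef_rot: [1.276, -2.168, -1.01]
force: [0.3, -0.9, -0.1]
opening: -0.0002
```

Request:
jog_arm(
  dp=[
    [0, 3, -2.5],
    [0, 6, -5],
    [0, 9, -7.5],
    [0, 12, -10],
    [0, 12, -10],
    [0, 12, -10],
  ],
  dr=[
    [0, 0, 0],
    [0, 0, 0],
    [0, 0, 0],
    [0, 0, 0],
    [0, 0, 0],
    [0, 0, 0],
  ],
  gripper=[1, 1, 1, 1, 1, 1],
)

```text
t: 11.9
tcp_pos: [0.6194, 0.1021, 0.3738]
eef_rot: [1.276, -2.166, -1.01]
force: [-0.2, -0.1, -1.2]
opening: 0.0001
```

```bash
python3 log.py
python3 - <<'E'
from station import optics
import cv2
im=optics.capture('side'); cv2.imwrite('pics/s9.png',cv2.resize(im[190:310,220:380],None,fx=4.5,fy=4.5,interpolation=cv2.INTER_CUBIC)); cv2.imwrite('pics/s9full.png',im)
E
```

```text
11.9 [-0.1165  0.5066  1.1926  0.3802  2.2405  2.0717] [0.6194 0.1021 0.3738] [ 1.2761 -2.1656 -1.0103] [-0.235  -0.1129 -1.1669] 6.91813725103408e-05
```

View pics/s9.png

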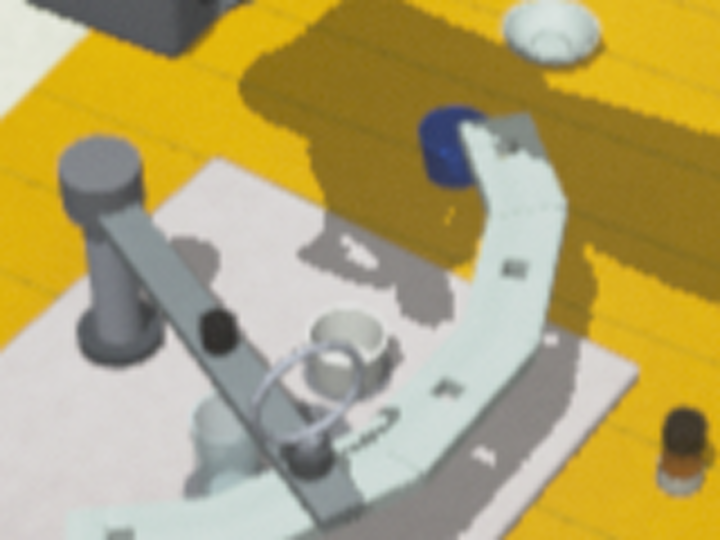

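The fingers are clear and the vessels look undisturbed. I'll check the ring centre against the model, then move aside for a top view.

Run:
```python
from to import *
from h import proj,hole,s2w
import cv2
im=cv2.imread('pics/s9full.png')
P=lambda q,l:(proj('side',s2w(st,[hole(q,.22,.178+l)]))-[220,190])*4.5
for q in(-.40,-.42,-.44):
  for l in(0,.012): print(q,l,P(q,l))
v=cv2.resize(im[190:310,220:380],None,fx=4.5,fy=4.5,interpolation=cv2.INTER_CUBIC)
for l,c in((0,(0,255,0)),(.012,(0,0,255))):
    f=np.linspace(0,2*np.pi,80); hd=-.42
    e=np.array([hole(-.42,.22,.178+l)]); n=np.array([np.sin(hd)*-1,np.cos(hd),0]); 
    W=e+.028*np.cos(f)[:,None]*n+.028*np.sin(f)[:,None]*np.array([0,0,1])
    cv2.polylines(v,[((proj('side',s2w(st,W))-[220,190]+.4)*4.5).astype(int)],1,c,1)
cv2.imwrite('pics/s10.png',v)
# sideways move
g=np.array([.30,-.45,.40]);o=ctrl.get_obs();A=R.from_rotvec(o['eef_rot'])
print(A.inv().apply(g-o['tcp_pos'])*100)
```

```text
-0.4 0 [[312.0372 389.1611]]
-0.4 0.012 [[311.374  371.5433]]
-0.42 0 [[303.6491 392.9727]]
-0.42 0.012 [[302.9186 375.3576]]
-0.44 0 [[295.1403 396.6705]]
-0.44 0.012 [[294.3414 379.0582]]
[63.7648  2.8295 -0.8562]
```

View pics/s10.png

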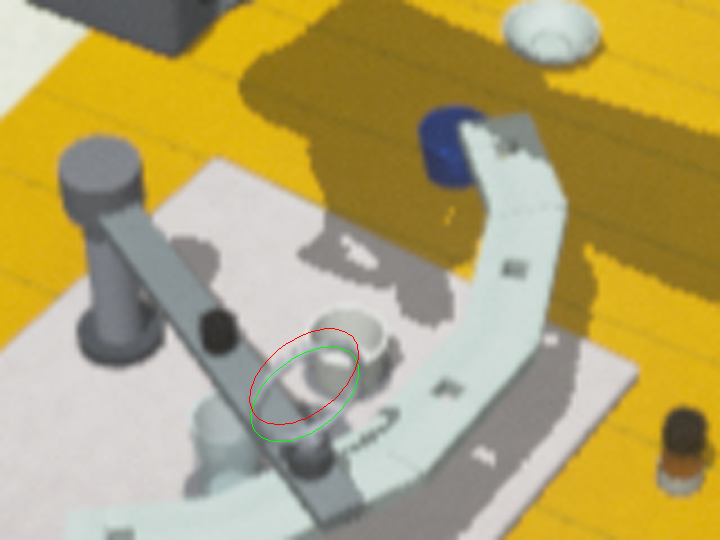

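The ring overlay matches the home position (green), not the riding position (red). Moving aside for a top view.

Request:
jog_arm(
  dp=[
    [3, 0, 0],
    [7, 0, 0],
    [11, 0, 0],
    [15, 0, 0],
    [19, 0, 0],
    [23, 0, 0],
    [27, 0, 0],
    [31, 0, 0],
    [35, 0, 0],
    [39, 0, 0],
    [43, 0, 0],
    [43, 0, 0],
    [43, 0, 0],
    [43, 0, 0],
  ],
  dr=[
    [0, 0, 0],
    [0, 0, 0],
    [0, 0, 0],
    [0, 0, 0],
    [0, 0, 0],
    [0, 0, 0],
    [0, 0, 0],
    [0, 0, 0],
    [0, 0, 0],
    [0, 0, 0],
    [0, 0, 0],
    [0, 0, 0],
    [0, 0, 0],
    [0, 0, 0],
  ],
  gripper=[1, 1, 1, 1, 1, 1, 1, 1, 1, 1, 1, 1, 1, 1],
)

```text
t: 13.35
tcp_pos: [0.4111, -0.2733, 0.3719]
eef_rot: [1.274, -2.161, -1.015]
force: [0.4, 0.1, -0.5]
opening: -0.0
```

```bash
python3 log.py
python3 - <<'E'
from station import optics
from to import *
from h import proj,hole,s2w
import cv2
im=optics.capture('top'); v=cv2.resize(im[135:285,210:400],None,fx=4,fy=4,interpolation=cv2.INTER_CUBIC)
f=np.linspace(0,2*np.pi,80)
for q,c in((-.42,(0,255,0)),):
    hd=q; n=np.array([-np.sin(hd),np.cos(hd),0])
    for rr in (.013,-.251):
        pass
    a=[np.array(hole(q,r,.128))+s*.012*n for r,s in((.02,1),(.251,1),(.251,-1),(.02,-1))]
    cv2.polylines(v,[((proj('top',s2w(st,a))-[210,135]+.4)*4).astype(int)],1,c,1)
cv2.imwrite('pics/t11.png',v)
E
```

```text
13.35 [-0.7116  0.2767  1.4968 -0.2004  2.2262  1.3146] [ 0.4111 -0.2733  0.3719] [ 1.2743 -2.1608 -1.0152] [ 0.3554  0.1205 -0.5124] -4.118673383374838e-05
```

View pics/t11.png

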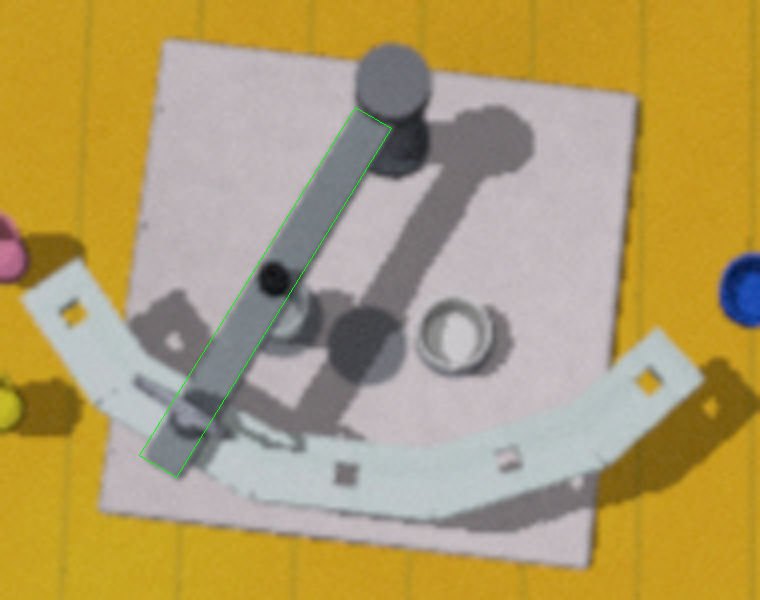

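The arm bar lies on the predicted outline for q=-0.42, and both vessels are where they started. Handing in.

```bash
python3 -c "
from station import ctrl
print(ctrl.finish_job())"
```

```text
the job is handed in; nothing more can be done
None
```

The dosing tip is over the tall glass sample beaker with the index pin home in that hole. I handed the job in at about 13.4 s of the 43 s allowed; it reported no verdict.

**What I did:** I put the closed fingers through the pull ring from the pivot side, over the arm. I lifted the pin about 17 mm, swung the arm to the -0.42 rad hole on the beaker's side, lowered the pin, and withdrew up and aside. In the readings taken between moves, the wrist force stayed under about 8 N.

**Last checks:**
- **Ring height:** in the side view it matches the pin-home position to a few pixels, not the position 12 mm higher where the pin would ride on the plate.
- **Arm angle:** in the top view the arm lies on the predicted outline for -0.42 rad. The ring in the side view reads nearer -0.41, which is within the error of my stand fit.
- **Vessels and robot:** the beaker and rinse cup look unmoved, and the robot is clear with a force of about 0. I didn't measure the bystanders again, but nothing I did touched them.

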